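Reset the tripped breaker of a portable power pack

ROBOT

A 7-joint arm with a two-finger parallel gripper is mounted at the origin on the work surface; the furniture and walls round the work are solid. World frame = base frame: x ahead of the robot, y to its left, z up, the work surface at z = 0. Lengths are in m, angles in rad, forces in N, time in s.
With the tool pointing down it reaches from about 0.425 to 0.925 m from the base axis. Payload 6.8 kg.
Tool frame: the origin (TCP) lies on the centre line of the jaws, within the pads' length; the fingertips stand 8 mm ahead of it and the grasp point (between the pads) lies 11 mm behind it (bot.tips_ahead is the distance from the TCP to the fingertips, in m); z points along the fingers, y is the line along which they close (so a half turn about z gives the same grasp; the last joint's range is limited). The gripper opens to 85 mm and grips with 20 to 120 N. Pads are 22 mm wide; open, the fingers measure 114 mm over their backs; the gripper's body (76 mm by 85 mm) begins 54 mm behind the grasp point. The pads swing forward as they close: fully open they stand 13 mm farther back than shut.
Start: joints at [-1.216, 0.477, 0.022, 1.555, -0.011, 1.109, -0.083], TCP at [0.301, 0.604, 0.239] pointing down, gripper open.
Joint ranges: [-2.96, 2.96], [-0.34, 2.1], [-1.41, 1.46], [0.24, 2.44], [-1.37, 4.51], [0.17, 1.92], [-2.96, 2.96]. Speed limits (rad/s): [2.39, 2.39, 3.14, 3.14, 3.14, 3.14, 3.14].

INTERFACE

Orientations are given as a unit quaternion [w, x, y, z].
In Python, from station import bot gives the robot as it stands.
- The arm moves only by the tool send_rows, never from a script. Its argument "deltas" is text: rows parted by semicolons, each of 4 numbers parted by spaces: the shift along the tool's x, y, z in m, then the turn about the tool's z in degrees. In form: x y z spin; .... A call has 1 to 5 rows; each row is the pose to reach, as a shift and turn from the pose commanded when the call began, along the tool's axes at that moment; what a row does not reach only later rows make up. A row lasts 1/10 s, in which the tool goes at most 50 mm and 8.59 degrees, less where a joint would pass 70% of its speed; a pose out of reach is approached as far as the arm can. A call with a gripper value outside its range is refused whole. "claw" is the opening, from 0 (shut) to 1 (fully open), set as the call begins (left out, the last holds). The fingers move at their own pace and stop on an object; "force" is the grip in N (left out, the last holds). Time passes only in rows, so rows that repeat a pose let the fingers close. It gives the time, the measured TCP pose, the force, the opening and the grip force at its end, in the units of the state.
- bot.get_obs(): the state, without advancing time (a new reading comes with each control period).
- bot.read_camera(name): name is "side" or "top" or "wrist"; returns a dict with "img" (420x560x3 uint8, red, green, blue), "depth" (420x560 float32, m along the optical axis (not along the pixel's ray), 0 where there is no reading), "fx", "fy", "cx", "cy" (pixels), "camera_from_world" (4x4, takes a point from world to camera coordinates). Camera axes: x right, y up, looking along -z (the intrinsics and any distortion apply to the point x, -y, -z); pixel columns grow to the right and rows downward; lengths in m; the calibration is good to about 2 mm. The wrist camera is an equidistant fisheye: a pixel r from the principal point sees the ray r / f radians off the axis. A picture is of the moment at which its call begins.
- bot.hand_in(): hands the job in; it is judged then, once.
Trained networks look in a picture, given as the dict that the camera call returned (one of the last four; its "shot" number tells which), for a name from the list of things; names that differ only in an ending like _2 or _b are one class to them, and where a whole thing is asked for, a point or a joint stands for the part that bears it (a point fixed in the world has none). Each returns a list of dicts, best first, with "confidence" (0 to 1); they miss things now and then, are a little off and sometimes report something else, mostly with a low value. They report only what shows in the picture. A call takes as long as a camera call.
- bot.masks_of(picture, query): "mask" (420x560 bool, what is visible of it).
- bot.landmark_of(picture, query): "xyz" ([x, y, z] in m, in world coordinates, good to about 4 mm: a listed point, or the origin of a listed thing).
The state is a dict: "t": time; "q": joint angles; "joint_vel": joint speeds; "joint_torque": joint torques, N m; "eef_pos": TCP position; "tool_rot": TCP orientation; "contact_force": force on the tool from outside, world axes, zero at the start; "torque": the same for the moment, N m; "gripper_width": opening from 0.0 (shut) to 1.0 (fully open); "grasp_force": force on a finger pad.
Only numpy, scipy, OpenCV 4.12 (cv2) and the standard library are available. Lean on these libraries where they do the work, as an engineer would, in place of code of your own. Each camera call takes 0.05 s, during which the arm holds its last target. There are 200 camera calls.

TASK

The portable power pack on the worktop has tripped its breaker. Press its rocker switch over to off, then reach down into the guarded round well on its top and press the sunken reset button until it stays in, and then press the rocker back over to on. Only press with the fingertips: do not lift, tip or shove the pack, and leave the other things on the worktop where they are.

Things in the scene. Friction and masses are not known exactly. Their poses are not given: they have to be found in the camera images.
- power_pack: loose grey box on rubber feet, 150 (x) x 220 (y) x 120 mm, about 3 kg. Origin: centre of its underside; z up, x from the front face (display, sockets) to the rear, y to its left. Carry handle along the rear of the top (x = +62 mm, bar up to 159 mm high). On the black top panel, left to right: guarded well with the reset button, narrow metal-lined 12 V outlet (24 mm, not used), rocker switch
- well_rim (a point): centre of the mouth of the well, level with the top of its round shroud (3 mm above the panel, 123 mm above the underside of the pack). The well is 46 mm wide inside, 33 mm deep, upright; the reset button stands in its middle
- reset_top (a point): centre of the top face of the reset button (white, round, 28 mm wide, flat); 12 mm below the rim of the well while tripped, 18 mm below it when home. Moves with the button
- reset (a joint): travel of the reset button, m: 0 popped up (tripped, as at the start), 0.006 pressed fully home. It snaps over centre: it resists with about 3 to 4 N, passes its middle at about 0.0035 and then stays home by itself
- rocker (a joint): angle of the rocker switch, rad: 0 on (front end down, as at the start), 0.4 off (rear end, by the carry handle, down). It snaps over centre at 0.2 and stays at either stop; about 3 N pressed on the raised end throws it
- rocker_front (a point): on the top face of the white rocker, 19 mm from its pivot towards the front of the pack (press here to switch on). The rocker is 50 mm long (pack x), 30 mm wide, two flat halves in a shallow V; this point is 134 mm above the pack's underside when raised, 126 mm when down; the frame round it is 124 mm high. Moves with the rocker
- rocker_rear (a point): the same on the rear half, 19 mm from the pivot towards the carry handle (press here to switch off); 51 mm in front of the handle's axis. Moves with the rocker
- dosing_cup: clear plastic dosing cup, 63 mm wide, 49 mm tall, standing upright in front of the pack. A bystander: not to be moved
- spool_a: thread spool, 28 mm wide, 36 mm tall, standing in front of the pack. A bystander: not to be moved
- spool_b: thread spool, 23 mm wide, 29 mm tall, standing in front of the pack. A bystander: not to be moved
- tape_roll: roll of tape lying flat, 98 mm wide, 25 mm tall, to the right of the pack. A bystander: not to be moved
- soap_bar: bar of soap, 48 x 75 x 20 mm, lying in front of the pack on the right. A bystander: not to be moved

How it is judged:
By the outcome, as a careful person would: the job done as asked, in the order asked, and still so for the second after the job is handed in, with the robot touching nothing.
It also fails if it takes over 51 s, if anything falls off the work surface, if the arm or the gripper's body presses on something with over 40 N, if the wrist force passes 120 N, or if a joint passes its speed limit or range.

## Working session

There is one attempt and no reset: what is moved stays moved. The work goes in short steps, Python scripts to look and compute and a tool call to move; the robot and the scene stay as the last step left them, time stands still between calls to the robot, and variables do not carry over. Pictures are saved under pics/ and viewed, at most 10 in all, crops included, and the job is handed in when it is done.

Besides the shell and the picture viewer there is one more tool, called after "Request:" by a JSON object that holds its "name" and its "arguments". send_rows: Moves the arm, as the interface text tells. Its arguments: {"type":"object","properties":{"deltas":{"type":"string"},"claw":{"type":"number"},"force":{"type":"number"}},"required":["deltas"]}

```bash
mkdir -p pics; cat > m.py <<'E'
from station import bot
import cv2, numpy as np
def look(cams=("top","side"),names=("well_rim","reset_top","rocker_front","rocker_rear","power_pack"),save=None):
    for c in cams:
        p=bot.read_camera(c)
        if save: cv2.imwrite(f"pics/{save}_{c}.png",p["img"][:,:,::-1])
        for n in names:
            r=bot.landmark_of(p,n)
            print(c,n,[(np.round(d["xyz"],4).tolist(),round(d["confidence"],2)) for d in r[:2]])
E
python3 - <<'E'
from m import *
o=bot.get_obs(); print({k:np.round(v,3).tolist() for k,v in o.items()}, bot.tips_ahead)
look(save="a")
E
```

```text
{'t': 0.0, 'q': [-1.216, 0.478, 0.022, 1.556, -0.011, 1.109, -0.083], 'joint_vel': [-0.0, -0.001, 0.001, -0.0, 0.003, 0.001, 0.0], 'joint_torque': [-0.0, -59.645, 1.608, -28.118, 0.012, 0.009, -0.0], 'eef_pos': [0.301, 0.603, 0.238], 'tool_rot': [-0.0, 0.229, 0.973, -0.001], 'contact_force': [0.201, 0.111, 0.358], 'torque': [-0.031, -0.008, -0.016], 'grasp_force': 0.0, 'gripper_width': 1.0} 0.008
top well_rim [([0.5523, 0.0198, 0.124], 0.87)]
top reset_top [([0.551, 0.0246, 0.1108], 0.42)]
top rocker_front [([0.5023, -0.0819, 0.1284], 0.63), ([0.3988, -0.1322, -0.0016], 0.33)]
top rocker_rear [([0.5404, -0.0948, 0.1334], 0.58)]
top power_pack [([0.5486, -0.0315, -0.0013], 0.57)]
side well_rim [([0.5482, 0.0269, 0.1214], 0.82)]
side reset_top [([0.5523, 0.0278, 0.1095], 0.66)]
side rocker_front [([0.5013, -0.0836, 0.1234], 0.62)]
side rocker_rear [([0.5425, -0.0921, 0.135], 0.88), ([0.5483, 0.0266, 0.124], 0.54)]
side power_pack [([0.5476, -0.0344, -0.0012], 0.56), ([0.5402, -0.0882, 0.1367], 0.37)]
```

View pics/a_top.png

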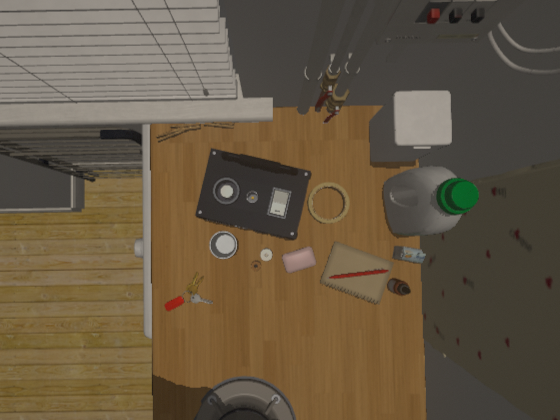

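View pics/a_side.png

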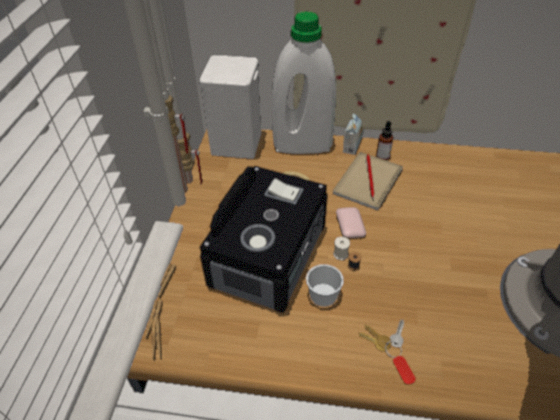

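The top view shows the pack near (253,195): well at (227,190), 12 V outlet at (252,197), rocker at (280,203). The cup, spools and soap are below it and the tape is on its right. The side view agrees. Blinds and a white frame stand at the far left, so I'll check obstacle heights from depth and fit the pack's yaw.

```bash
python3 - <<'E'
from m import *
H=np.full((14,22),-9.)
P={}
for c in("top","side"):
    p=bot.read_camera(c); d=p["depth"]; v,u=np.nonzero(d>0); z=d[v,u]
    pc=np.c_[(u-p["cx"])/p["fx"]*z,-(v-p["cy"])/p["fy"]*z,-z,np.ones(len(z))]
    w=(pc@np.linalg.inv(p["camera_from_world"]).T)[:,:3]
    P[c]=w
    i=((w[:,0]+.1)/.07).astype(int); j=((w[:,1]+.4)/.05).astype(int)
    ok=(w[:,0]>-.1)&(w[:,1]>-.4)&(i<14)&(j<22)
    np.maximum.at(H,(i[ok],j[ok]),w[ok,2])
    cw=np.linalg.inv(p["camera_from_world"])[:3,3]; print(c,"cam",cw.round(2))
    # panel plane z .115-.124
    s=(abs(w[:,2]-.12)<.006)&(w[:,0]>.4)&(w[:,0]<.7)&(w[:,1]>-.2)&(w[:,1]<.15)
    r=cv2.minAreaRect(w[s,:2].astype(np.float32)*1000); print(r, np.median(w[s,2]))
    for n in("rocker_rear","well_rim","reset_top"):
        m=bot.masks_of(p,n)
        if m: 
            mm=m[0]["mask"]; k=mm[v,u]; print(n,m[0]["confidence"],k.sum(),w[k].mean(0).round(4))
print("cols y from -.4 step .05; rows x from -.1 step .07 (cm)")
for i in range(14): print(round(-.1+.07*i,2),' '.join('%4d'%round(h*100) if h>-5 else '   .' for h in H[i]))
E
```

```text
top cam [ 0.47 -0.07  0.96]
((542.9124145507812, -33.94938659667969), (216.35305786132812, 146.10020446777344), 75.92378997802734) 0.12041093783707135
rocker_rear 0.78 358 [ 0.5209 -0.0884  0.1293]
well_rim 0.67 7380 [ 0.5411 -0.0341  0.1208]
reset_top 0.43 171 [0.5474 0.0209 0.1079]
side cam [0.43 0.54 0.73]
((543.74267578125, -32.5223388671875), (220.77194213867188, 146.79119873046875), 75.79342651367188) 0.11994401758173961
rocker_rear 0.7 386 [ 0.522  -0.0841  0.1285]
well_rim 0.86 12987 [0.5432 0.0014 0.1032]
reset_top 0.48 163 [0.549  0.0239 0.1103]
cols y from -.4 step .05; rows x from -.1 step .07 (cm)
-0.1    0    0    0    0    .    .    .    .    .    .    .    .    .    .    .    .    .  -93  -93  -93  -93  -93
-0.03    1    1    1    1    1    2    4    .    .    4    2    0    0    .    .    .    .    .  -93  -93  -92  -93
0.04    1    1    1    1    0    2    6   13   12    5    2    1    1    .    .    .    .    .  -93  -93  -93  -93
0.11    1    1    1    1    1    1    1    2    2    1    1    1    1    .    .    .    .    .  -93  -93  -93  -93
0.18   35    1    1  
[... 427 characters left out ...]
3  -92  -93
0.46   32   25    3    3    3   13   13   13   13   13    1    1    0  -10    .    .    .    .  -93  -93  -93  -93
0.53   31   25    3    3   12   16   16   16   13   12    1    1    0  -10    .    .    .    .  -93  -92  -93  -93
0.6   20   20    0    1    0   12   16   16   16   12    1    1    0  -10    .    .    .    .  -93  -93  -93  -93
0.67   47   55   55   55   49   49    2    2    2    2    2    2    2    2    2    2    2    2    2    2   -9  -15
0.74   34   35   37   49   49   49   47   49   50   52   54   47   44   44   40   33   26   19   12    4  -13  -13
0.81    .    .    .    .    .    .    .   49   49   49   42   35    .    .    .    .    .    .    .    .    .    .
```

Request:
{"name": "send_rows", "arguments": {"deltas": "-0.035 -0.034 0 0; -0.07 -0.068 0 0; -0.105 -0.102 0 0; -0.14 -0.137 0 0; -0.175 -0.171 0 0", "claw": 0}}

```text
t: 1.5
eef_pos: [0.3821, 0.3709, 0.2395]
tool_rot: [0.0, 0.229, 0.973, 0.0]
contact_force: [0.7, -0.2, 0.6]
gripper_width: 0.148
grasp_force: 0.0
```

Request:
{"name": "send_rows", "arguments": {"deltas": "-0.035 -0.034 0 0; -0.07 -0.068 0 0; -0.105 -0.102 0 0; -0.14 -0.137 0 0; -0.175 -0.171 0 0"}}

```text
t: 2.0
eef_pos: [0.4622, 0.1397, 0.2397]
tool_rot: [0.0, 0.229, 0.973, 0.0]
contact_force: [0.7, 0.5, -0.9]
gripper_width: 0.002
grasp_force: 0.0
```

Request:
{"name": "send_rows", "arguments": {"deltas": "-0.035 -0.034 0 -2; -0.07 -0.068 0 -5; -0.105 -0.102 0 -8; -0.14 -0.137 0 -12.3; -0.15 -0.15 0 -12.3"}}

```text
t: 2.5
eef_pos: [0.5301, -0.0654, 0.2399]
tool_rot: [0.001, 0.126, 0.992, -0.001]
contact_force: [-0.8, -0.7, -0.1]
gripper_width: 0.003
grasp_force: 0.0
```

```bash
python3 - <<'E'
from m import *
look(("wrist",),save="b",names=("well_rim","reset_top","rocker_front","rocker_rear"))
o=bot.get_obs();print(o["eef_pos"],o["t"])
E
```

```text
wrist well_rim [([0.5488, 0.0208, 0.1217], 0.8)]
wrist reset_top [([0.5491, 0.0245, 0.1122], 0.92)]
wrist rocker_front [([0.5031, -0.0822, 0.1255], 0.57), ([0.3954, -0.1359, -0.0052], 0.23)]
wrist rocker_rear [([0.541, -0.0898, 0.133], 0.88)]
[ 0.52894786 -0.05813714  0.23921352] 2.75
```

View pics/b_wrist.png

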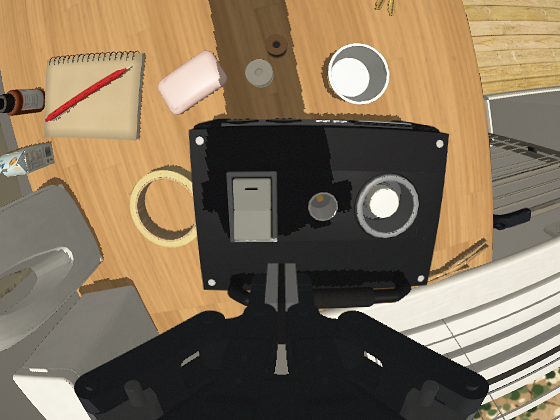

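The wrist view agrees: rocker at (252,208), well at (388,205), shut fingers at (282,275) by the handle. Next I move over the rocker's rear half.

Request:
{"name": "send_rows", "arguments": {"deltas": "-0.02 -0.029 0.02 0; -0.02 -0.029 0.05 0; -0.02 -0.029 0.08 0; -0.02 -0.029 0.086 0; -0.02 -0.029 0.086 0"}}

```text
t: 3.25
eef_pos: [0.5408, -0.0909, 0.1528]
tool_rot: [-0.001, 0.123, 0.992, 0.0]
contact_force: [0.4, -0.3, 0.3]
gripper_width: -0.001
grasp_force: 0.0
```

Request:
{"name": "send_rows", "arguments": {"deltas": "0 0 0.006 0; 0 0 0.009 0; 0 0 0.012 0; 0 0 0.014 0; 0 0 0.015 0"}}

```text
t: 3.75
eef_pos: [0.5417, -0.0925, 0.1386]
tool_rot: [0.0, 0.124, 0.992, 0.0]
contact_force: [0.1, -0.1, 1.3]
gripper_width: 0.0
grasp_force: 0.2
```

Request:
{"name": "send_rows", "arguments": {"deltas": "0 0 0.001 0; 0 0 0.002 0; 0 0 0.003 0; 0 0 0.004 0; 0 0 0.004 0"}}

```text
t: 4.25
eef_pos: [0.5411, -0.0925, 0.1348]
tool_rot: [-0.0, 0.124, 0.992, 0.0]
contact_force: [-2.6, -0.1, 7.2]
gripper_width: 0.001
grasp_force: 3.4
```

Request:
{"name": "send_rows", "arguments": {"deltas": "0 0 -0.025 0; 0 0 -0.05 0; 0.007 0.04 -0.05 0; 0.014 0.08 -0.05 0; 0.02 0.115 -0.05 0"}}

```text
t: 4.75
eef_pos: [0.5502, 0.0258, 0.1845]
tool_rot: [0.0, 0.124, 0.992, 0.0]
contact_force: [-0.2, 0.2, 0.1]
gripper_width: -0.001
grasp_force: 0.0
```

Request:
{"name": "send_rows", "arguments": {"deltas": "0 0 0 0; 0 0 0 0"}}

```text
t: 4.95
eef_pos: [0.55, 0.0247, 0.1841]
tool_rot: [-0.0, 0.123, 0.992, -0.0]
contact_force: [0.0, -1.4, 0.2]
gripper_width: 0.0
grasp_force: 0.0
```

```bash
python3 - <<'E'
from m import *
look(("wrist","side"),save="c",names=("well_rim","rocker_front","rocker_rear"))
o=bot.get_obs();print(o["eef_pos"],o["t"])
a=cv2.imread("pics/c_wrist.png");b=cv2.imread("pics/c_side.png")
cv2.imwrite("pics/c.png",np.hstack([a[60:360,60:460],cv2.resize(b[150:310,190:350],(300,300))]))
E
```

```text
wrist well_rim [([0.5504, 0.0248, 0.121], 0.91)]
wrist rocker_front [([0.5059, -0.08, 0.1377], 0.85)]
wrist rocker_rear [([0.5419, -0.0895, 0.1254], 0.68)]
side well_rim [([0.5505, 0.0244, 0.1205], 0.58)]
side rocker_front [([0.5039, -0.084, 0.1314], 0.71)]
side rocker_rear []
[0.5501958  0.02309445 0.18431536] 5.35
```

View pics/c.png

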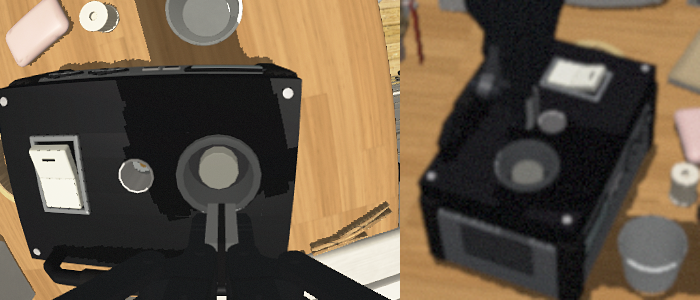

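The rocker is now off: its front half is raised at (55,155) and the rear half is down. The fingers are centred over the well. Going in.

Request:
{"name": "send_rows", "arguments": {"deltas": "0 0.001 0.02 0; 0 0.001 0.04 0; 0 0.001 0.05 0; 0 0.001 0.057 0; 0 0.001 0.06 0"}}

```text
t: 5.85
eef_pos: [0.5504, 0.0247, 0.1239]
tool_rot: [-0.0, 0.124, 0.992, -0.0]
contact_force: [0.3, 1.6, 0.9]
gripper_width: 0.005
grasp_force: 0.0
```

Request:
{"name": "send_rows", "arguments": {"deltas": "0 0 0.003 0; 0 0 0.005 0; 0 0 0.007 0; 0 0 0.009 0; 0 0 0.01 0"}}

```text
t: 6.35
eef_pos: [0.5505, 0.0249, 0.1142]
tool_rot: [0.0, 0.124, 0.992, 0.0]
contact_force: [0.2, -0.0, -0.4]
gripper_width: 0.001
grasp_force: 0.0
```

Request:
{"name": "send_rows", "arguments": {"deltas": "0 0 0.001 0; 0 0 0.002 0; 0 0 0.003 0; 0 0 0.003 0; 0 0 0.003 0"}}

```text
t: 6.85
eef_pos: [0.5505, 0.0249, 0.113]
tool_rot: [-0.0, 0.124, 0.992, 0.0]
contact_force: [-6.7, 0.2, 17.5]
gripper_width: 0.001
grasp_force: 8.9
```

Request:
{"name": "send_rows", "arguments": {"deltas": "0 0 -0.025 0; 0 0 -0.05 0; 0 0 -0.07 0; 0.006 -0.04 -0.07 0; 0.012 -0.08 -0.07 0"}}

```text
t: 7.35
eef_pos: [0.5197, -0.0495, 0.182]
tool_rot: [0.001, 0.122, 0.993, 0.0]
contact_force: [0.8, -0.9, -0.1]
gripper_width: 0.003
grasp_force: 0.0
```

Request:
{"name": "send_rows", "arguments": {"deltas": "0.0065 -0.035 0 0; 0.0065 -0.035 0 0"}}

```text
t: 7.55
eef_pos: [0.5017, -0.0873, 0.1814]
tool_rot: [-0.0, 0.128, 0.992, -0.001]
contact_force: [-0.4, -0.4, -0.9]
gripper_width: 0.0
grasp_force: 0.0
```

```bash
python3 - <<'E'
from m import *
look(("wrist","top","side"),save="d",names=("well_rim","reset_top","rocker_front"))
o=bot.get_obs();print(o["eef_pos"],o["t"])
a=cv2.imread("pics/d_wrist.png");b=cv2.imread("pics/d_side.png")
cv2.imwrite("pics/d.png",np.hstack([a[60:360,60:460],cv2.resize(b[150:310,190:350],(300,300))]))
E
```

```text
wrist well_rim [([0.5451, 0.0223, 0.1192], 0.8)]
wrist reset_top [([0.547, 0.0254, 0.1089], 0.94)]
wrist rocker_front [([0.5027, -0.0789, 0.1374], 0.88)]
top well_rim [([0.5495, 0.0192, 0.1231], 0.55)]
top reset_top [([0.5485, 0.0266, 0.1048], 0.62)]
top rocker_front []
side well_rim [([0.5483, 0.0263, 0.1197], 0.64)]
side reset_top [([0.5505, 0.0267, 0.1031], 0.59)]
side rocker_front [([0.5011, -0.0861, 0.131], 0.75)]
[ 0.50440426 -0.08172669  0.18123714] 8.15
```

View pics/d.png

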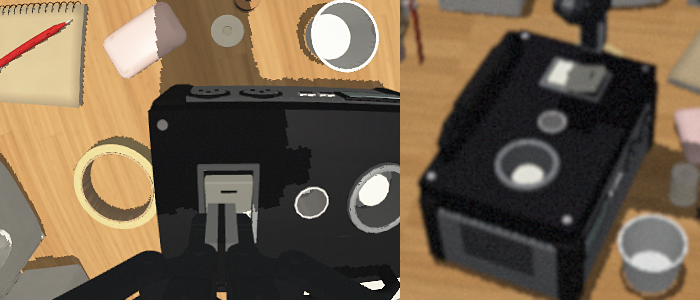

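The button now reads about 6 mm lower in both fixed views, so it is home. The fingers are over the rocker's raised front half at (228,190). Next I press it back to on.

Request:
{"name": "send_rows", "arguments": {"deltas": "0 0 0.02 0; 0 0 0.034 0; 0 0 0.038 0; 0 0 0.04 0; 0 0 0.042 0"}}

```text
t: 8.65
eef_pos: [0.5045, -0.0821, 0.1397]
tool_rot: [0.0, 0.124, 0.992, 0.0]
contact_force: [-0.7, 0.1, 1.6]
gripper_width: -0.0
grasp_force: 0.6
```

Request:
{"name": "send_rows", "arguments": {"deltas": "0 0 0.002 0; 0 0 0.003 0; 0 0 0.004 0; 0 0 0.005 0; 0 0 0.005 0"}}

```text
t: 9.15
eef_pos: [0.5046, -0.0821, 0.1349]
tool_rot: [0.0, 0.124, 0.992, 0.0]
contact_force: [-0.6, -0.2, 5.7]
gripper_width: 0.001
grasp_force: 2.8
```

Same depth and force as the first throw. Lifting away and checking.

Request:
{"name": "send_rows", "arguments": {"deltas": "0 0 -0.03 0; 0 0 -0.07 0; 0 0 -0.1 0; 0.04 0.02 -0.11 0; 0.07 0.03 -0.12 0"}}

```text
t: 9.65
eef_pos: [0.4432, -0.0347, 0.2551]
tool_rot: [0.001, 0.124, 0.992, 0.0]
contact_force: [-0.4, 0.5, 0.2]
gripper_width: 0.002
grasp_force: 0.0
```

Request:
{"name": "send_rows", "arguments": {"deltas": "0 0 0 0; 0 0 0 0; 0 0 0 0"}}

```text
t: 9.95
eef_pos: [0.4444, -0.0363, 0.2543]
tool_rot: [0.0, 0.124, 0.992, -0.0]
contact_force: [0.5, -0.1, 0.2]
gripper_width: -0.001
grasp_force: 0.0
```

```bash
python3 - <<'E'
from m import *
look(("wrist","side"),save="e",names=("reset_top","rocker_front","rocker_rear","power_pack"))
o=bot.get_obs();print(o["eef_pos"],o["t"],o["contact_force"])
a=cv2.imread("pics/e_wrist.png");b=cv2.imread("pics/e_side.png")
cv2.imwrite("pics/e.png",np.hstack([a[60:360,60:460],cv2.resize(b[150:310,190:350],(300,300))]))
E
```

```text
wrist reset_top [([0.5491, 0.0241, 0.1067], 0.69), ([0.3782, -0.0302, 0.0023], 0.5)]
wrist rocker_front [([0.5029, -0.0792, 0.1288], 0.98)]
wrist rocker_rear [([0.5411, -0.0913, 0.1327], 0.81)]
wrist power_pack [([0.5409, -0.0343, 0.0041], 0.91)]
side reset_top []
side rocker_front [([0.5015, -0.0858, 0.1237], 0.69)]
side rocker_rear [([0.54, -0.0891, 0.1344], 0.75), ([0.3952, -0.1334, -0.0005], 0.57)]
side power_pack []
[ 0.44383881 -0.03587753  0.25419921] 10.45 [-0.09801267  0.21651951 -0.02838005]
```

View pics/e.png

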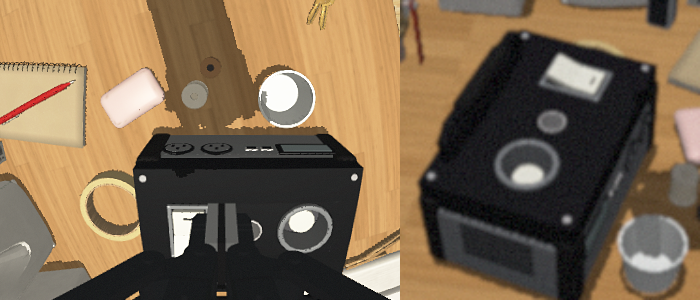

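The rocker's rear end is raised again, so it is on. The button is still sunken, the bystanders have not moved, and the arm is clear of everything.

```bash
python3 -c "
from station import bot
print(bot.hand_in())"
```

```text
the job is handed in; nothing more can be done
None
```

I pressed the rocker off, pressed the reset button home, then pressed the rocker back on and handed the job in at about 10.5 s; the last camera check showed the rocker on, the button down and nothing else moved.

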